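Set the bench gauge on the part and draw the sprung rod out to its pointer

ROBOT

A 6-joint arm with a two-finger parallel gripper is mounted at the origin on a cart in front of the work surface, level with it; the furniture and walls round the work are solid. World frame = base frame: x ahead of the robot, y to its left, z up, the work surface at z = 0. Lengths are in m, angles in rad, forces in N, time in s.
With the tool pointing down it reaches from about 0.2 to 0.875 m from the base axis. Payload 3.4 kg.
Tool frame: the origin (TCP) lies between the finger pads; the fingertips stand 25 mm ahead of it and the grasp point (between the pads) lies 6 mm ahead of it (r.nose_length is the z of the fingertips in the tool frame, in m); z points along the fingers, x is the direction in which the jaws open and shut, and the axes are right-handed (so a half turn about z gives the same grasp; the last joint's range is limited). The gripper opens to 94 mm and grips with 3 to 60 N. Pads are 16 mm wide; open, the fingers measure 119 mm over their backs; the gripper's body (75 mm by 177 mm) begins 78 mm behind the grasp point.
Start: joints at [1.081, 0.276, 1.505, -0, 1.361, -0.121], TCP at [0.207, 0.536, 0.23] pointing down, gripper open.
Joint ranges: [-2.89, 2.89], [-0.75, 2.08], [0.22, 2.7], [-1.18, 4.32], [0.11, 2.71], [-2.7, 2.7]. Speed limits (rad/s): [2.57, 2.57, 3.14, 3.14, 3.14, 3.14].

INTERFACE

Orientations are given as a unit quaternion [w, x, y, z].
In Python, from plant import r, gripper_to, inverse_kinematics, vision, models, telemetry gives the robot as it stands. Calls block until the motion is done:
- r.move_to(position, orientation): joint-space move of the TCP to a pose.
- r.move_l(position, rot=None, vel=0.15, guard=None): straight line of the TCP; rot=None keeps the orientation; vel is the mean speed in m/s. With guard (N) it stops when the force on the tool has changed by that much, and returns True; else False.
- r.movej(angles): joint-space move.
- gripper_to(opening, f_grip=None): finger opening in m; f_grip is the grip in N (None keeps the last); returns when the fingers have stopped.
- r.hold(seconds).
- inverse_kinematics(position, orientation): joint angles nearest the present ones, or None.
- vision.snapshot(name): name is "scene" or "top"; returns the picture (420x560x3 uint8, red, green, blue); there is no depth.
- vision.get_calibration(name): a dict with "fx", "fy", "cx", "cy" (pixels), "position" and "orientation" of the camera in the world. Camera axes: x right, y down, z forward; pixel columns grow to the right and rows downward; lengths in m; the calibration is good to about 2 mm. A picture is of the moment at which its call begins. get_calibration takes no time and is no camera call.
A pose or a line that the arm cannot do raises r.PlanningError and nothing moves.
- r.sign_off(): hands the job in, once; it reports no verdict.
Trained networks look in the newest picture that a camera, given by its name, has taken for a name from the list of things; names that differ only in an ending like _2 or _b are one class to them, and where a whole thing is asked for, a point or a joint stands for the part that bears it (a point fixed in the world has none). Each returns a list of dicts, best first, with "score" (0 to 1); they miss things now and then, are a little off and sometimes report something else, mostly with a low value. They report only what shows in the picture. A call takes as long as a camera call.
- models.boxes_of(thing, camera): "at" ([x, y, z] in m, in world coordinates, good to about 4 mm: the middle of the surface that is visible of it).
- models.regions_of(thing, camera): "pixels" (420x560 bool, what is visible of it).
- models.mark_of(thing, camera): "at" ([x, y, z] in m, in world coordinates, good to about 4 mm: a listed point, or the origin of a listed thing).
Readings, each from a call of its own:
- telemetry.current_t(): time.
- telemetry.current_joints(): joint angles.
- telemetry.current_dq(): joint speeds.
- telemetry.current_joint_efforts(): joint torques, N m.
- telemetry.current_ee_pos(): TCP position.
- telemetry.current_tool_rot(): TCP orientation.
- telemetry.current_wrist_force(): force on the tool from outside, world axes, zero at the start.
- telemetry.current_torque(): the same for the moment, N m.
- telemetry.current_opening(): finger opening in m.
Only numpy, scipy, OpenCV 4.12 (cv2) and the standard library are available. Lean on these libraries where they do the work, as an engineer would, in place of code of your own. Each camera call takes 0.05 s, during which the arm holds its last target. There are 200 camera calls.

TASK

Slide the gauge's jaw shut on the part lying in its lane (a turned shaft or a stepped block) until you feel the part nipped against the fixed jaw, and leave the jaw there. Then pull the sprung rod out by its upright tab until the ring on the rod stands level with the jaw's pointer, and finish the program while holding it there against its spring, so that its force can be read at that length. Leave the beaker, the timer and the screwdriver where they are.

Things in the scene. Friction and masses are not known exactly. Their poses are not given: they have to be found in the camera images.
- gauge: Grey bench gauge, fixed plate 180 x 335 mm, top 10 mm above the worktop. Origin on the worktop, z up, y along the gauge. Caliper lane at x = 0: the part lies on the plate between the sliding jaw (-y) and the fixed jaw (+y), in rails 4 mm high. Sprung rod at x = 60 mm, its barrel at the +y end. Nest for the idle part at x = -65 mm. Only the two upright tabs stand higher than 36 mm.
- fixed_face (a point): Centre of the fixed jaw's measuring face, at (0, 100, 18) mm in the gauge's frame; the face looks to the gauge's -y. The fixed jaw reaches up to 34 mm above the worktop.
- jaw (a joint): Travel of the sliding jaw (m): 0 = gap of 110 mm to the fixed jaw; grows as the jaw slides along the gauge's +y; gap = 0.110 m minus this value (end stop at 0.105). It slides with about 4 N of friction and stays where it is left.
- jaw_tab (a point): Grip point of the sliding jaw's upright tab: 14 mm below its top. The tab is 24 mm wide (gauge's x), 10 mm thick (gauge's y) and spans 34 to 72 mm above the worktop; the point lies 8 mm behind (-y of) the jaw's measuring face.
- pointer (a point): Tip of the pointer arm that reaches from the sliding jaw to the rod (the arm 4 mm thick, its top 26 mm above the worktop). The pointer moves with the jaw and lies 3 mm behind (-y of) the jaw's measuring face.
- rod (a joint): How far the sprung rod is drawn out of its barrel (m), 0 = fully in, stop at 0.085; grows as the rod moves along the gauge's -y. Its spring pulls back with 3.5 N at 0, rising 0.7 N per 10 mm; let go, the rod returns to 0. With the ring at the pointer this value equals the jaw gap.
- rod_ring (a point): Centre of the mark ring on the rod's axis (ring 15 mm in diameter, 6 mm long along the rod, rod 10 mm in diameter), 24 mm above the worktop. It moves with the rod and should come to the same gauge y as the pointer.
- pull_tab (a point): Grip point of the rod's upright pull tab: 14 mm below its top. The tab is 24 mm wide (gauge's x), 10 mm thick (gauge's y) and spans 34 to 72 mm above the worktop; the point lies 130 mm from the ring, on the ring's -y side.
- shaft_mid (a point): Centre of the turned steel shaft, 70 mm long, 16 mm thick with a 12 mm neck, its axis along the gauge's y, lying on the plate (loose). Either this or the stepped block lies in the caliper lane; the other is in the nest and is not needed.
- block_mid (a point): Centre of the milled aluminium block with a step, 48 mm long along the gauge's y, 16 mm wide and 16 mm high (9 mm on the low part), lying on the plate (loose).
- small_beaker: Bystander: glass beaker 55 x 59 x 71 mm; origin at the centre of its underside.
- timer: Bystander: flat lab timer 70 x 64 x 16 mm; origin at the centre of its underside.
- driver: Bystander: small screwdriver 196 mm long, 25 mm thick, lying along its y axis; origin at the centre of its underside.

How it is judged:
By the outcome, as a careful person would: the job done as asked, in the order asked, and still so for the second after the job is handed in, while the arm keeps its last pose, push and grip.
It also fails if it takes over 50 s, if anything falls off the work surface, if the arm or the gripper's body presses on something with over 40 N, if the wrist force passes 120 N, or if a joint passes its speed limit or range.

## Working session

There is one attempt and no reset: what is moved stays moved. The work goes in short steps, each a Python script; the robot and the scene stay as the last script left them, time stands still between calls to the robot, and variables do not carry over. Pictures are saved under pics/ and viewed, about 8 in all and at most 12, crops included, and the job is handed in when it is done.

```bash
ls; mkdir -p pics
python3 - <<'E'
from plant import r, vision, models, telemetry
import cv2,numpy as np
ims=[]
for c in("scene","top"):
    im=vision.snapshot(c); cv2.imwrite(f"pics/{c}0.png",im[...,::-1])
    k=vision.get_calibration(c); print(c,np.round(k["position"],3),np.round(k["orientation"],3),k["fx"])
    for n in("gauge","fixed_face","jaw_tab","pointer","rod_ring","pull_tab","shaft_mid","block_mid","small_beaker","timer","driver"):
        print(n,[(np.round(d["at"],4).tolist(),round(d["score"],2)) for d in models.mark_of(n,c)[:2]])
print(telemetry.current_t(),telemetry.current_tool_rot(),r.nose_length)
E
```

```text
pics
scene [-0.088  0.395  0.566] [ 0.213 -0.387  0.781 -0.441] 445.1814084459647
gauge [([0.5101, -0.0003, -0.0], 0.97), ([0.5586, -0.004, 0.0295], 0.53)]
fixed_face [([0.5043, 0.101, 0.0208], 0.76)]
jaw_tab [([0.4969, -0.0083, 0.0608], 0.64)]
pointer [([0.561, -0.006, 0.0265], 0.64), ([0.5088, 0.0578, 0.0207], 0.23)]
rod_ring [([0.5632, 0.1082, 0.0229], 0.6), ([0.7318, 0.0402, -0.003], 0.18)]
pull_tab [([0.571, -0.0256, 0.0614], 0.93), ([0.5039, 0.1001, 0.0189], 0.48)]
shaft_mid [([0.4392, 0.0478, 0.0197], 0.88)]
block_mid [([0.5059, 0.0572, 0.0177], 0.59)]
small_beaker [([0.7295, 0.0416, -0.0024], 0.62), ([0.5011, -0.0059, 0.0578], 0.61)]
timer [([0.5599, -0.335, 0.0005], 0.95), ([0.5629, 0.1071, 0.0266], 0.3)]
driver [([0.4266, -0.3514, -0.0016], 0.96)]
top [ 0.518 -0.133  1.055] [-0.038  0.711 -0.702  0.019] 475.8381424401383
gauge [([0.5065, 0.0024, -0.0002], 0.63), ([0.5582, -0.3355, -0.0022], 0.6)]
fixed_face [([0.5038, 0.1063, 0.0224], 0.71)]
jaw_tab [([0.5034, -0.0056, 0.0564], 0.69), ([0.5048, 0.0594, 0.0154], 0.63)]
pointer [([0.5584, 0.0016, 0.0219], 0.87)]
rod_ring [([0.5679, 0.1036, 0.0247], 0.8)]
pull_tab [([0.5702, -0.0277, 0.0593], 0.94)]
shaft_mid [([0.4326, 0.0477, 0.0186], 0.79), ([0.5688, -0.0274, 0.0616], 0.69)]
block_mid [([0.5041, 0.062, 0.0136], 0.61)]
small_beaker [([0.7303, 0.0362, 0.0035], 0.6)]
timer [([0.5584, -0.3341, -0.0041], 0.72), ([0.5033, 0.0597, 0.0157], 0.19)]
driver [([0.4283, -0.3525, -0.0046], 0.9), ([0.5599, -0.001, 0.0232], 0.22)]
1.2 [-1.52896654e-05  8.24763374e-01  5.65478006e-01  4.32231116e-05] 0.025
```

Run:
```python
import cv2
a=cv2.imread("pics/top0.png");b=cv2.imread("pics/scene0.png")
cv2.imwrite("pics/topb.png",cv2.resize(a,None,fx=1.42,fy=1.42));cv2.imwrite("pics/sceneb.png",cv2.resize(b,None,fx=1.42,fy=1.42))
```

```text
(no output)
```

View pics/topb.png

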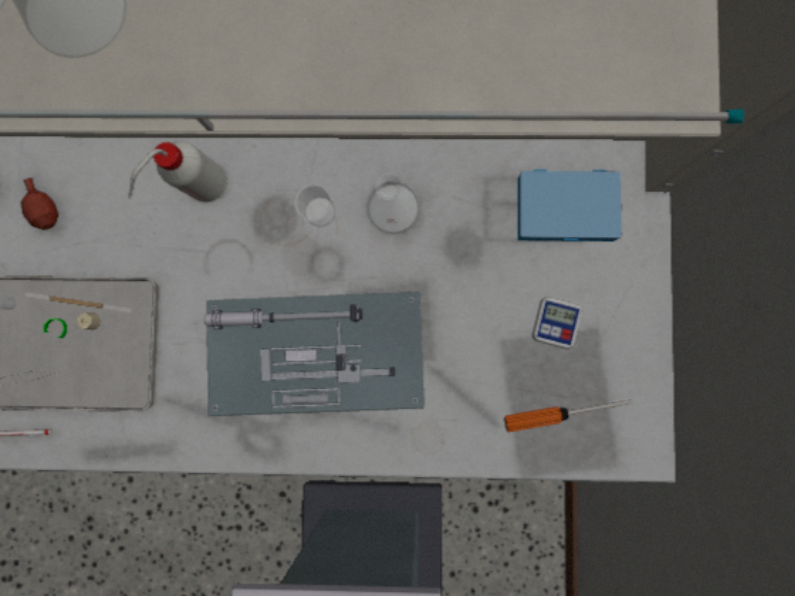

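View pics/sceneb.png

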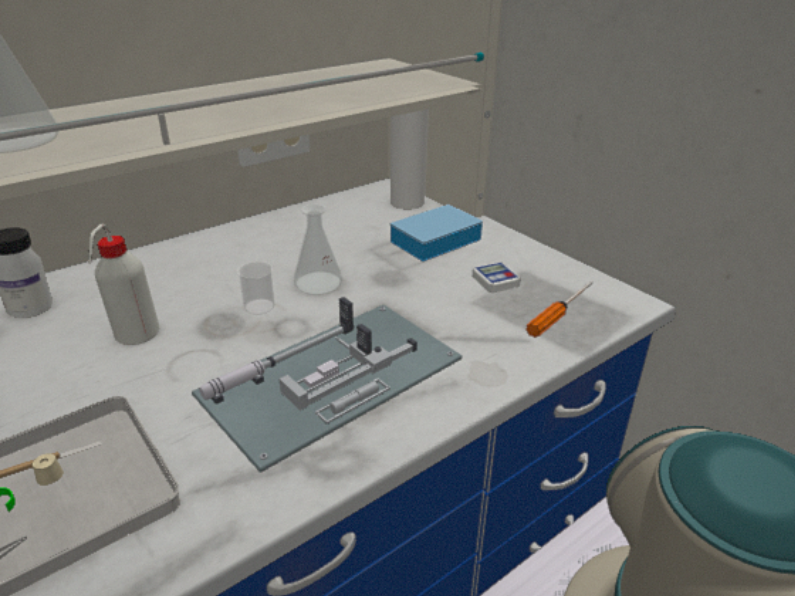

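The top view shows the block in the caliper lane (about px 300,355), with the jaw tab at (341,352), the pull tab at (357,313) and the shaft in the nest. The scene view agrees, and the path between the tabs is clear. Next I'll fit the gauge pose and slide the jaw.

```bash
cat > h.py <<'E'
from plant import r, gripper_to, inverse_kinematics, vision, models, telemetry as T
import numpy as np, json
from scipy.optimize import least_squares
def Rz(a): return np.array([[np.cos(a),-np.sin(a)],[np.sin(a),np.cos(a)]])
def quat(yaw): # tool down, tool x along gauge y
    a=(yaw+np.pi/2)/2; return [0,np.cos(a),np.sin(a),0]
def w(p,g,z): # gauge xy (m) -> world grasp at z, returned as TCP (6 mm above grasp)
    return [*(np.array(g[:2])+Rz(g[2])@np.array(p)),z+0.006]
def loc(P,g): return Rz(-g[2])@(np.array(P[:2])-g[:2])
E
python3 - <<'E'
from h import *
M={"gauge":(0,0),"fixed_face":(0,.1),"rod_ring":(.06,.097),"pull_tab":(.06,-.033),"jaw_tab":(0,None),"block_mid":(0,None),"shaft_mid":(-.065,None)}
obs=[]
for i in range(3):
  for c in("scene","top"):
    vision.snapshot(c)
    for n in M:
        d=models.mark_of(n,c)
        if d: obs.append((n,d[0]["at"][:2]))
def res(g):
    o=[]
    for n,p in obs:
        l=loc(p,g); m=M[n]; o.append((l[0]-m[0])*1e3)
        if m[1] is not None:o.append((l[1]-m[1])*1e3)
    return o
s=least_squares(res,[.508,.001,.04],loss="soft_l1",f_scale=4,x_scale=[.01,.01,.01]); g=s.x
print(g); 
for n in M: print(n,np.round(np.median([loc(p,g)*1e3 for m,p in obs if m==n],axis=0),1))
jt=float(np.median([loc(p,g)[1] for m,p in obs if m=="jaw_tab"]))
json.dump(dict(g=g.tolist(),jt=jt),open("g.json","w")); print(T.current_t())
q=quat(g[2])
for p,z in(((0,jt),.058),((0,.044),.058),((.06,-.033),.058),((.06,-.083),.058),((0,jt),.16)): print(inverse_kinematics(w(p,g,z),q))
E
```

```text
[ 0.50464357  0.00344603 -0.0017232 ]
gauge [ 2.8 -2. ]
fixed_face [-1.6 95.7]
rod_ring [ 59.8 103.6]
pull_tab [ 64.1 -30.7]
jaw_tab [-4.6 -9.7]
block_mid [ 2.6 54.8]
shaft_mid [-67.8  45.9]
3.6
[-1.50349728e-01  3.26771264e-01  1.89709712e+00 -4.44089210e-16
  9.17724270e-01 -1.71942286e+00]
[-4.36006662e-02  3.29637022e-01  1.89227965e+00 -4.44089210e-16
  9.19675977e-01 -1.61267380e+00]
[-1.75543965e-01  4.02830556e-01  1.76522381e+00 -4.44089210e-16
  9.73538283e-01 -1.74461709e+00]
[-2.62222666e-01  4.08753083e-01  1.75462626e+00 -4.44089210e-16
  9.78213311e-01 -1.83129580e+00]
[-1.50349728e-01  2.17616812e-01  1.75509430e+00 -4.44089210e-16
  1.16888154e+00 -1.71942286e+00]
```

The point fit leaves the yaw uncertain, so I'll take it from the plate's outline instead.

Run:
```python
from h import *
import cv2
from scipy.spatial.transform import Rotation as Ro
for c in("top","scene"):
    im=vision.snapshot(c);k=vision.get_calibration(c); q=np.array(k["orientation"])
    R=Ro.from_quat([*q[1:],q[0]]).as_matrix(); C=np.array(k["position"])
    m=models.regions_of("gauge",c); print([x["score"] for x in m][:3]); m=m[0]["pixels"].astype(np.uint8)
    # plate = teal colour in the region's neighbourhood
    m=cv2.morphologyEx(m,cv2.MORPH_OPEN,np.ones((9,9)))
    ct=max(cv2.findContours(m,0,cv2.CHAIN_APPROX_NONE)[0],key=cv2.contourArea)[:,0].astype(float)
    d=np.c_[(ct[:,0]-k["cx"])/k["fx"],(ct[:,1]-k["cy"])/k["fy"],np.ones(len(ct))]@R.T
    P=C+d*((.01-C[2])/d[:,2])[:,None]
    b=cv2.minAreaRect((P[:,:2]*1000).astype(np.float32)); print(c,b)
print(T.current_t())
```

```text
[0.61, 0.4]
top ((510.27655029296875, 40.11991882324219), (181.58221435546875, 333.968505859375), 2.9363021850585938)
[0.62]
scene ((524.6452026367188, 44.247222900390625), (232.10494995117188, 338.6427917480469), 4.551949977874756)
3.8
```

Run:
```python
from h import *
g0=np.array([.50464357,.00344603,-.0017232])
L={"gauge":(2.8,-2,0,0),"ff":(-1.6,95.7,0,100),"ring":(59.8,103.6,60,97),"pull":(64.1,-30.7,60,-33),"jt":(-4.6,-9.7,0,None),"blk":(2.6,54.8,0,None),"sh":(-67.8,45.9,-65,None)}
# also first-round means
F=[(508.3,1,0,0),(504,103.6,0,100),(565.5,105.9,60,97),(570.5,-26.6,60,-33),(500.2,-7,0,None),(505,59.6,0,None),(435.9,47.7,-65,None)]
yaw=.051;W=[]
for a,b,x,y in L.values(): W.append((*(1e3*(g0[:2]+Rz(g0[2])@np.array([a,b])/1e3)),x,y))
def res(t):
    o=[]
    for a,b,x,y in W+W+W+F:
        l=Rz(-yaw)@(np.array([a,b])-t); o.append(l[0]-x)
        if y is not None:o.append(l[1]-y)
    return o
t=least_squares(res,[505,3],loss="soft_l1",f_scale=4).x; g=[*t/1e3,yaw]; print(g)
print([np.round(loc(np.array(a[:2])/1e3,g)*1e3,1).tolist() for a in W],loc([.5103,.0401],g))
jt=float(np.mean([loc(np.array(a[:2])/1e3,g)[1] for a in(W[4],F[4])]))
json.dump(dict(g=g,jt=jt),open("g.json","w")); q=quat(yaw)
gripper_to(.05); r.move_to(w((0,jt),g,.15),q)
import cv2
for c in("scene","top"): 
    im=vision.snapshot(c); cv2.imwrite(f"pics/{c}1.png",cv2.resize(im[...,::-1][150:360,100:350],None,fx=3,fy=2.85) if c=="top" else cv2.resize(im[...,::-1][120:345,100:350],None,fx=3,fy=2.6))
print(jt,T.current_t(),T.current_wrist_force())
```

```text
[np.float64(0.5072310701285234), np.float64(0.0026064131547754448), 0.051]
[[0.1, -1.2], [0.9, 96.6], [62.6, 101.3], [59.9, -33.1], [-7.6, -8.5], [2.9, 55.6], [-67.8, 50.4]] [0.00497628 0.03728839]
-0.008854585065863708 6.9583 [-0.24250625  0.94200249  0.02379961]
```

View pics/scene1.png

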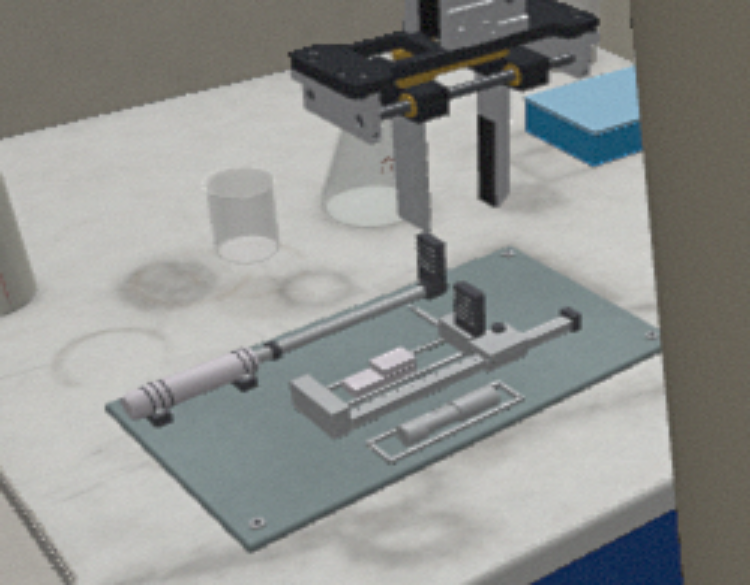

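The jaws open along the gauge's y and straddle the jaw tab (px 468,308), with the block at (390,362) clear. I'll descend, grip and slide.

Run:
```python
from h import *
d=json.load(open("g.json"));g=d["g"];jt=d["jt"];q=quat(g[2])
hit=r.move_l(w((0,jt),g,.059),vel=.1,guard=8); print("down",hit,T.current_ee_pos())
if not hit:
    gripper_to(0,f_grip=30); print("open",T.current_opening(),T.current_wrist_force(),T.current_t())
    if T.current_opening()<.015:
        p=T.current_ee_pos(); f0=np.array(T.current_wrist_force())
        hit=r.move_l(w((0,jt+.075),g,.059),vel=.035,guard=14)
        print("nip",hit,loc(T.current_ee_pos(),g),np.array(T.current_wrist_force())-f0,T.current_opening(),T.current_t())
```

```text
down False [ 0.50821472 -0.00627277  0.06548193]
open 0.009811559559464786 [-0.93504558 -1.23234757  0.94621184] 8.7167
nip True [-4.32255351e-05  4.49628331e-02] [-0.23035464 -0.75608614  2.87057839] 0.009889605421696264 10.1667
```

Run:
```python
from h import *
d=json.load(open("g.json"));g=d["g"]
r.hold(.3); print(loc(T.current_ee_pos(),g),T.current_wrist_force())
p=loc(T.current_ee_pos(),g)
hit=r.move_l(w((0,p[1]+.006),g,.059),vel=.012,guard=14)
for i in range(3): print(hit,loc(T.current_ee_pos(),g),T.current_wrist_force(),T.current_t()); r.hold(.15)
```

```text
[-3.54642383e-05  4.48502448e-02] [-0.02645581  3.43866423  2.68907215]
True [-1.70154938e-05  4.50814675e-02] [-1.10629022 -3.21262911  3.08919356] 10.9167
True [-1.44301633e-05  4.51201005e-02] [-1.03551085 -3.35848084  3.17395919] 11.0667
True [8.14722444e-06 4.51180982e-02] [-1.00797728 -4.59826302  3.98353046] 11.2167
```

Nipped: a second push moved the jaw only 0.2 mm before the guard tripped. Now I'll release it and go to the pull tab.

Run:
```python
from h import *
d=json.load(open("g.json"));g=d["g"]
yj=loc(T.current_ee_pos(),g)[1]; d["yj"]=yj; json.dump(d,open("g.json","w")); q=quat(g[2])
gripper_to(.04); print("rel",loc(T.current_ee_pos(),g),T.current_wrist_force())
r.move_l(w((0,yj),g,.12),vel=.12)
r.move_l(w((.06,-.032),g,.12),vel=.15)
hit=r.move_l(w((.06,-.032),g,.059),vel=.1,guard=8); print("down",hit)
if not hit:
    gripper_to(0,f_grip=45); print("open",T.current_opening(),loc(T.current_ee_pos(),g),T.current_wrist_force())
    if T.current_opening()<.015:
        y=yj-.125
        r.move_l(w((.06,y),g,.059),vel=.04); r.hold(.4)
        print("pulled",y,loc(T.current_ee_pos(),g),T.current_wrist_force(),T.current_opening())
import cv2
for c in("scene","top"):
    im=vision.snapshot(c); cv2.imwrite(f"pics/{c}2.png",cv2.resize(im[...,::-1][150:345,100:350],None,fx=3,fy=3,interpolation=2))
    for n in("pointer","rod_ring","jaw_tab","block_mid"): print(c,n,[(np.round(loc(m["at"],g)*1e3,1),m["score"]) for m in models.mark_of(n,c)[:1]])
print(T.current_t())
```

```text
rel [0.00045731 0.04593302] [-0.29764    -0.15851922 -0.06804512]
down False
open 0.010035967037192024 [ 0.06015664 -0.03193961] [-0.43479419 -0.69221888  3.20740541]
pulled -0.0798545339649527 [ 0.0601772  -0.07894632] [-0.38070313  6.75205137  6.20736361] 0.009421796711402053
scene pointer [(array([51.3, 46.3]), 0.61)]
scene rod_ring [(array([63.7, 54.3]), 0.63)]
scene jaw_tab [(array([-8.8, 45.1]), 0.7)]
scene block_mid [(array([ 1.8, 73.6]), 0.75)]
top pointer [(array([51.1, 47.1]), 0.89)]
top rod_ring [(array([-1.2, 78.5]), 0.19)]
top jaw_tab [(array([-5.9, 44.3]), 0.88)]
top block_mid [(array([-0.5, 80.5]), 0.58)]
17.0667
```

View pics/scene2.png

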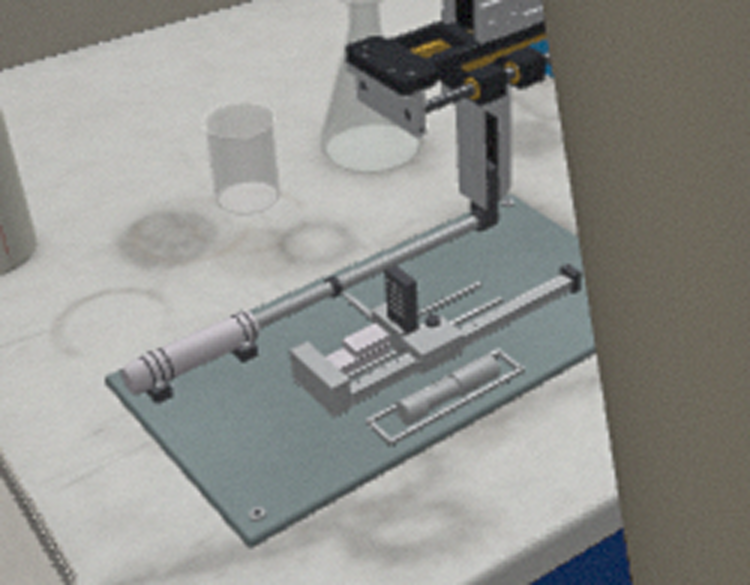

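View pics/top2.png

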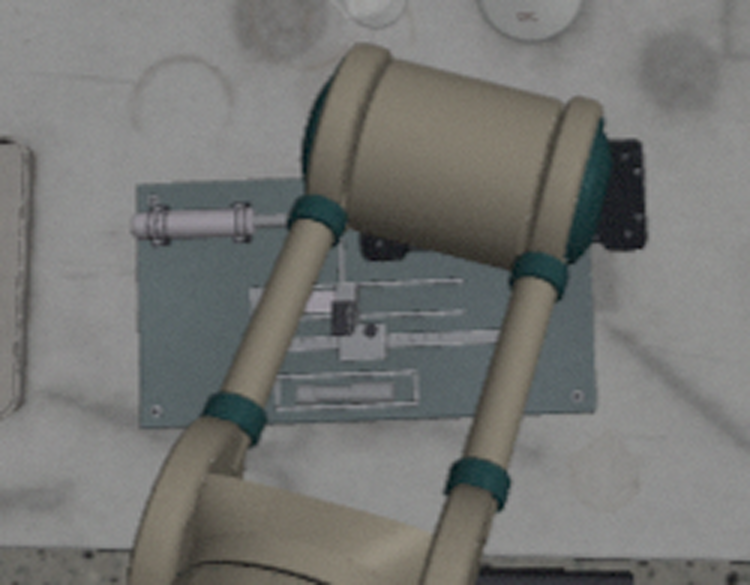

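The scene view shows the ring at (336,286), about in line with the pointer tip at (345,293). The block is nipped between the jaws. The spring deflects the arm by 0.9 mm, so I'll correct for that and check more closely.

Run:
```python
from h import *
import cv2
from scipy.spatial.transform import Rotation as Ro
d=json.load(open("g.json"));g=d["g"];y=d["yj"]-.125; c=y-.0009
for i in range(2):
    r.move_l(w((.06,c),g,.059),vel=.02); r.hold(.3); e=y-loc(T.current_ee_pos(),g)[1]; print("err mm",e*1e3,T.current_wrist_force())
    if abs(e)<1.5e-4: break
    c+=e
A=[];P={"rod_ring":[],"pointer":[]}
for i in range(8):
    im=vision.snapshot("scene");A.append(im.astype(float))
    for n in P:
        m=models.mark_of(n,"scene")
        if m: P[n].append(loc(m[0]["at"],g)*1e3)
for n in P: print(n,np.round(np.median(P[n],axis=0),1),np.round(np.std(P[n],axis=0),1))
im=np.mean(A,0).astype(np.uint8)[...,::-1]; np.save("avg.npy",im)
k=vision.get_calibration("scene");qq=k["orientation"];R=Ro.from_quat([*qq[1:],qq[0]]).as_matrix()
def proj(p):
    X=R.T@(np.array(p)-k["position"]); return np.array([X[0]/X[2]*k["fx"]+k["cx"],X[1]/X[2]*k["fy"]+k["cy"]])
x0,y0,s=175,225,8
v=cv2.resize(im[y0:y0+70,x0:x0+95],None,fx=s,fy=s,interpolation=cv2.INTER_CUBIC)
for a,b,z in((.02,.09,.026),):   # constant gauge-y line at pointer, drawn thin
    pts=[((proj([*w((a_,d["yj"]+.005),g,0)[:2],z])-[x0,y0]+.5)*s).astype(int) for a_ in(a,b)]
    cv2.line(v,tuple(map(int,pts[0])),tuple(map(int,pts[1])),(0,0,255),1)
cv2.imwrite("pics/close.png",v); print(T.current_t())
```

```text
err mm -0.07445892894010486 [-0.13912679  7.36455908  5.94730163]
rod_ring [62.4 53.4] [ 53.7 132.6]
pointer [52.  45.5] [1.5 1.4]
18.8167
```

View pics/close.png

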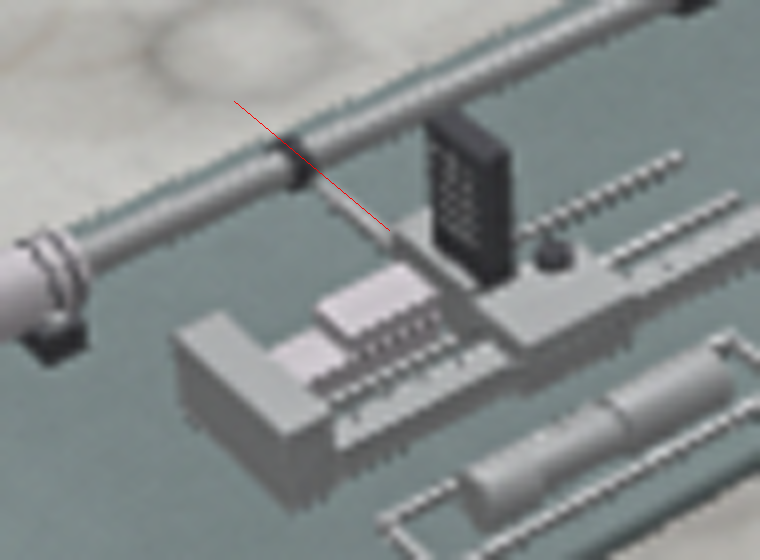

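The averaged close-up shows the pointer arm's centreline (322,182 to 385,238). Extended, it meets the rod at (295,159), and the ring's centre is at (297,160), so they are level to well under 1 mm. The block sits against the jaw. Handing in.

Run:
```python
from h import *
d=json.load(open("g.json"));print((d["yj"]-.125-loc(T.current_ee_pos(),d["g"])[1])*1e3,T.current_wrist_force(),T.current_opening(),T.current_t())
r.sign_off()
```

```text
-0.08899674201093277 [0.26345987 7.01183807 6.68569692] 0.00987137751881278 18.8167
the job is handed in; nothing more can be done
```

The jaw is closed on the stepped block, and I handed the job in at 18.8 s with the rod held out so its ring is level with the pointer.

- **Jaw:** I gripped its tab and slid it until the 14 N guard tripped. A second push moved it only about 0.2 mm before tripping again. I released it there, and the later pictures show it still against the block.
- **Rod:** I gripped the pull tab and drew the rod out about 48 mm, then corrected 0.9 mm of arm deflection caused by the spring.
- **Last checks:**
  - **Position:** the tab was within 0.1 mm of where the jaw position puts it.
  - **Force:** the pull read 7.0 N, against about 6.9 N expected at that length.
  - **Picture:** an averaged close-up shows the ring in line with the pointer.
- **Disagreements:**
  - **Point networks:** for the ring and pointer they were several millimetres off and scattered. They put the ring about 8 mm from the pointer, so I went by the arm readings and the close-up instead.
  - **Wrist reading:** it also showed about 6 N upward at the end, which I did not trace.

The arm never went near the beaker, timer or screwdriver, and I did not check their positions again at the end.

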